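# Tighten a bridge clamp with its lift-and-swing ratchet lever

### The job

Clamp the steel tube under the bridge clamp: push the clamp's lever clockwise (seen from above) to the end of its travel, lift it off its serrations, swing it back, let it drop fully into the serrations again and turn it clockwise until the foot holds the tube tight, about 85 N of clamping force. The tube is thin-walled, so do not overtighten and dent it, and leave it lying where it is; finish with the lever seated in its serrations.

Things in the scene. Friction and masses are not known exactly. Their poses are not given: they have to be found in the camera images.
- clamp: Grey cast bridge clamp bolted to the bench: base plate 180 x 150 x 12 mm, two legs, and a beam 142 mm long (y), 56 mm wide, its top 98 mm up. Origin under the plate's centre; x runs along the tube, away from the robot at yaw 0. Two posts on it stop the lever. The screw is turned only by the seated lever and stays put when the lever is lifted or let go; clockwise lowers the foot 6 mm per rad.
- screw_axis (a point): Point on the upright screw axis over the clamp's origin, 118 mm above the table, at the height of the serration tips: a steel disc 64 mm across with 20 upright serrations, 0.314 rad apart, engaged 5 mm deep. On it sits the lever's round hub, 64 mm across. The screw's nut above the hub, 22 mm across, ends 160 mm above the table.
- knob_mid (a point): Mid-height of the upright black knob at the lever's end, 100 mm from the screw axis, 155 mm above the table with the lever seated. The knob is 22 mm across, 44 mm high, revolves freely on the lever and can be pinched or pushed; this point is 24 mm above the lever arm (a bar 16 wide, 12 high) and 20 mm below the knob's top. One stroke is never enough; two, seldom three, are.
- lever_end (a point): Root of the knob, on the lever arm's top, 100 mm from the screw axis. Sideways push needed at the knob, slowly turned: about 7.8 N while the foot is clear of the tube; from then on 2 N more, and 32 N more clamping, per 10 mm of knob travel. Clamping 50 N takes a push of 10.8 N, 85 N takes 12.9 N, 120 N takes 15 N; at 160 N (17.4 N) the tube is dented. At rest a push reads 1 to 2 N less.
- lever_swing (a joint): Swing of the lever about the screw axis, rad, growing clockwise from above (tightening): 0 and 1.5 are at the stop posts. At 0.75 the lever points along the clamp's -x (towards the robot at yaw 0), at 0 it points 0.75 rad anticlockwise of that. Lifted clear it swings with 0.3 N. Starts at 0.05 to 0.5.
- lever_lift (a joint): How far the lever is lifted straight up, m: 0 fully seated, 0.005 riding on the serration tips, clear from 0.006, stop at 0.014. Spring and weight press it down with 6 N seated, 10 N at 0.012. It may start riding on the tips, and may land on them again: turned on by up to 0.31 rad it drops in by itself if it is free to. Seated, it has about 0.07 rad of play.
- foot: The clamp's round steel foot under the beam, 34 mm across, 10 mm thick; origin at the centre of its underside, which starts about 40 to 42 mm above the table, 8 to 10 mm clear of the tube.
- tube: Thin-walled rectangular steel tube, 220 long x 40 wide x 20 mm high, lying loose on the base plate under the foot; origin at the centre of its underside, x along its length. Its top is 32 mm above the table.
Not all that is in view belongs to the job. What is shaped like the tube but blue or turquoise is not meant. Leave any orange look-alike of the clamp alone.

How it is judged:
By the outcome, as a careful person would: the job done as asked, in the order asked, and still so for the second after the job is handed in, with the robot touching nothing.
It also fails if it takes over 72 s, if anything falls off the work surface, if the arm or the gripper's body presses on something with over 40 N, if the wrist force passes 120 N, or if a joint passes its speed limit or range.

### The arm

A 6-joint arm with a two-finger parallel gripper is mounted at the origin on the work surface. World frame = base frame: x ahead of the robot, y to its left, z up, the work surface at z = 0. Lengths are in m, angles in degrees, forces in N, time in s.
With the tool pointing down it reaches from about 0.25 to 0.725 m from the base axis. Payload 9.7 kg.
Tool frame: the origin (TCP) lies midway between the tips of the shut fingers; the grasp point (between the pads) lies bot.hold_point_z behind it (bot.hold_point_z is the distance from the TCP to the grasp point, in m); z points along the fingers, y is the line along which they close (so a half turn about z gives the same grasp; the last joint's range is limited). The gripper opens to 85 mm and grips with 20 to 120 N. Pads are 22 mm wide; open, the fingers measure 114 mm over their backs; the gripper's body (76 mm by 85 mm) begins 54 mm behind the grasp point. The pads swing forward as they close: fully open they stand 13 mm farther back than shut.
Start: joints at [64.114, 4.979, 10.078, 95.1, 0, 90], TCP at [0.24, 0.495, 0.231] pointing down, gripper open.
Joint ranges: [-179.16, 179.16], [-48.56, 103.87], [-65.8, 70.77], [-126.05, 130.52], [-82.76, 87.17], [-180, 180]. Speed limits (degrees/s): [127.2, 127.2, 147.25, 180, 180, 180].

### API

Orientations are given as [roll, pitch, yaw] about the fixed x, y, z axes, in that order (R = Rz(yaw) Ry(pitch) Rx(roll)).
In Python, from workcell import bot, camera, camera_model, ticket gives the robot as it stands.
- The arm moves only by the tool send_rows, never from a script. Its argument "targets" is text: rows parted by semicolons, each of 5 numbers parted by spaces: the shift along the tool's x, y, z in mm, then the turn about the tool's z in degrees, then the closure in counts, from 0 (fully open) to 255 (shut). A call has 1 to 20 rows; each row is the pose to reach, as a shift and turn from the pose commanded when the call began, along the tool's axes at that moment; what a row does not reach only later rows make up. A row lasts 1/8 s, in which the tool goes at most 62.5 mm and 10.7 degrees, less where a joint would pass 70% of its speed; a pose out of reach is approached as far as the arm can. A call with a gripper value outside its range is refused whole. The fingers move at their own pace and stop on an object; "newtons" is the grip in N (left out, the last holds). Time passes only in rows, so rows that repeat a pose let the fingers close. It gives the time, the measured TCP pose, the force, the opening and the grip force at its end, in the units of the state.
- bot.get_obs(): the state, without advancing time (a new reading comes with each control period).
- camera(name): name is "scene" or "top" or "wrist"; returns the picture (384x512x3 uint8, blue, green, red); there is no depth.
- camera_model(name): a dict with "K" (3x3 intrinsics, pixels), "pose" (4x4, takes a point from camera to world coordinates); the wrist camera has in their place "T_tool_cam" (4x4, takes a point from camera to tool coordinates, whose origin is the TCP and whose axes are the flange's). Camera axes: x right, y down, z forward; pixel columns grow to the right and rows downward; lengths in m; the calibration is good to about 2 mm. A picture is of the moment at which its call begins: read the wrist's pose just before it. camera_model takes no time and is no camera call.
- ticket.job_done(): hands the job in; it is judged then, once.
The state is a dict: "time": time; "q": joint angles; "qd": joint speeds; "joint_efforts": joint torques, N m; "ee_pos": TCP position; "tcp_rot": TCP orientation; "wrist_force": force on the tool from outside, world axes, zero at the start; "torque": the same for the moment, N m; "opening": finger opening in m; "grasp_force": force on a finger pad.
Only numpy, scipy, OpenCV 4.12 (cv2) and the standard library are available. Lean on these libraries where they do the work, as an engineer would, in place of code of your own. Each camera call takes 0.05 s, during which the arm holds its last target. There are 200 camera calls.

## Working session

There is one attempt and no reset: what is moved stays moved. The work goes in short steps, Python scripts to look and compute and a tool call to move; the robot and the scene stay as the last step left them, time stands still between calls to the robot, and variables do not carry over. Pictures are saved under pics/ and viewed, at most 10 in all, crops included, and the job is handed in when it is done.

Besides the shell and the picture viewer there is one more tool, called after ">>>" as name(argument=value, ...) on one line, values as JSON. send_rows: Moves the arm, as the interface text tells. Its arguments: {"type":"object","properties":{"targets":{"type":"string"},"newtons":{"type":"number"}},"required":["targets"]}

```bash
mkdir -p pics; ls; python3 - <<'E'
from workcell import bot,camera,camera_model
import cv2,numpy as np
o=bot.get_obs();print(o,bot.hold_point_z)
a=camera("scene");b=camera("top")
cv2.imwrite("pics/s1.png",a);cv2.imwrite("pics/t1.png",b)
cv2.imwrite("pics/st.png",cv2.resize(np.vstack([a,b]),(448,672))[:600] if 0 else cv2.resize(np.hstack([a,b]),(800,300)))
for n in("scene","top","wrist"):print(n,camera_model(n))
E
```

```text
pics
{'time': 0.0, 'q': array([ 6.41139124e+01,  5.01184982e+00,  1.00349545e+01,  9.51001887e+01,
       -1.97742156e-03,  9.00000229e+01]), 'qd': array([ 0.03015639, -0.03936265,  0.00238069, -0.07728514, -0.11055826,
        0.04110886]), 'joint_efforts': array([ 3.22715736e-03, -5.20387137e+01,  4.64804757e+01,  1.62244641e-02,
        2.57454549e-04,  1.46391648e-05]), 'ee_pos': array([0.2400292 , 0.49460372, 0.23058036]), 'tcp_rot': array([-1.79922916e+02,  1.97745064e-03,  1.54113892e+02]), 'wrist_force': array([-1.17267239,  0.02288012,  0.91892584]), 'torque': array([-0.00666301, -0.00524506, -0.00615461]), 'grasp_force': 0.0, 'opening': 0.08518537569165323} 0.0187
scene {'K': array([[350.2634337 ,   0.        , 254.67946384],
       [  0.        , 350.2634337 , 192.02509858],
       [  0.        ,   0.        ,   1.        ]]), 'pose': array([[ 0.34594676,  0.76904956, -0.53747894,  0.94595772],
       [ 0.93822051, -0.27869786,  0.20510921, -0.12527004],
       [ 0.00794492, -0.57523063, -0.81795269,  0.87430081],
       [ 0.        ,  0.        ,  0.        ,  1.        ]
[... 245 characters left out ...]
[-0.99985396, -0.01626422, -0.00524713,  0.08546823],
       [ 0.00728474, -0.12787396, -0.99176367,  1.0921371 ],
       [ 0.        ,  0.        ,  0.        ,  1.        ]])}
wrist {'K': array([[278.80689316,   0.        , 257.90733133],
       [  0.        , 278.80689316, 186.714033  ],
       [  0.        ,   0.        ,   1.        ]]), 'T_tool_cam': array([[-1.24503735e-03, -9.50092175e-01, -3.11966839e-01,
         8.00262413e-02],
       [ 9.99999221e-01, -1.15589992e-03, -4.70642680e-04,
         2.12633458e-04],
       [ 8.65514845e-05, -3.11967182e-01,  9.50092874e-01,
        -1.43339550e-01],
       [ 0.00000000e+00,  0.00000000e+00,  0.00000000e+00,
         1.00000000e+00]])}
```

View pics/t1.png

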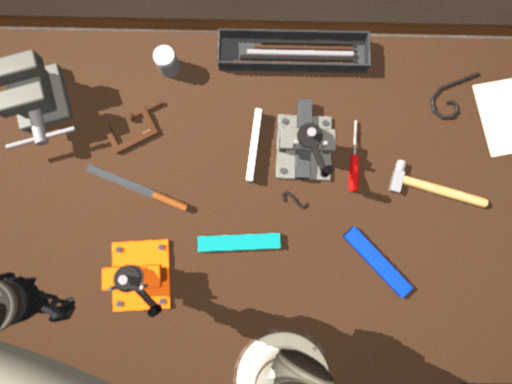

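View pics/s1.png

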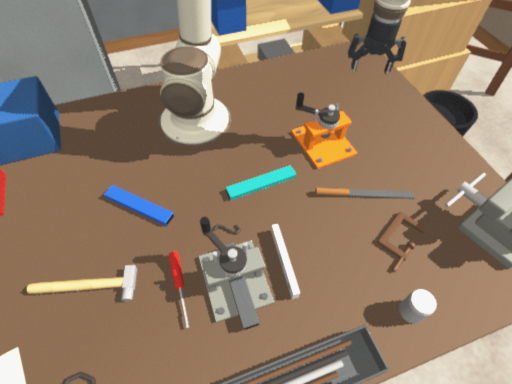

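Both pictures show the grey clamp at top (305,147) and scene (235,275). The tube lies under it from top (305,102) to (302,176), with the lever hub at (311,133) and the knob at (326,169). Look-alikes are the orange clamp at top (140,275), the turquoise bar at (238,243), the blue bar at (378,262), and a white bar at (254,145). I choose the grey clamp.

```bash
python3 - <<'E'
import cv2,numpy as np
a=cv2.imread("pics/t1.png")[90:190,265:350];b=cv2.imread("pics/s1.png")[210:335,190:290]
A=cv2.resize(a,(400,470),interpolation=cv2.INTER_CUBIC);B=cv2.resize(b,(376,470),interpolation=cv2.INTER_CUBIC)
cv2.imwrite("pics/c1.png",np.hstack([A,B]))
E
```

```text
(no output)
```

View pics/c1.png

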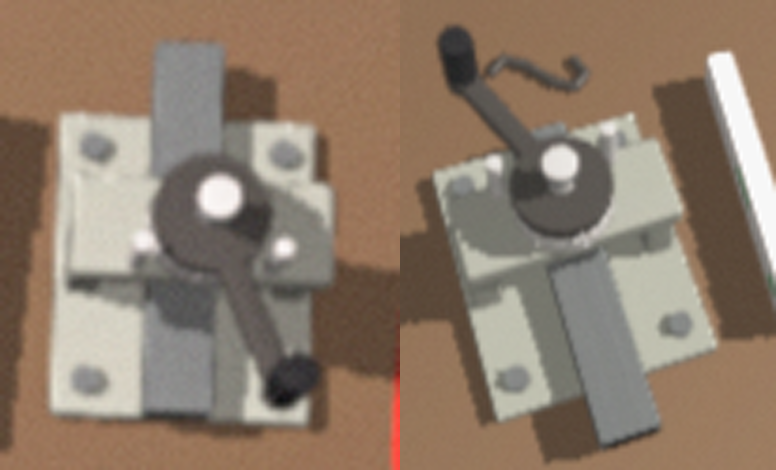

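The crop shows the grey clamp with the dark steel tube under its beam. The nut is at top px (311.7,131.7), the knob top at (328.3,169.7), and the posts are the white dots on either side of the lever.

```bash
cat > h.py <<'E'
import numpy as np
from workcell import camera_model
from scipy.spatial.transform import Rotation as R
def ray(cam,uv,z,obs=None):
    m=camera_model(cam)
    T=m["pose"] if "pose" in m else tool(obs)@m["T_tool_cam"]
    d=T[:3,:3]@np.linalg.inv(m["K"])@[*uv,1]
    return T[:3,3]+d*(z-T[2,3])/d[2]
def tool(o):
    T=np.eye(4);T[:3,:3]=R.from_euler("xyz",o["tcp_rot"],degrees=True).as_matrix();T[:3,3]=o["ee_pos"];return T
E
python3 - <<'E'
from h import *
t=lambda x,y:(265+x/4.706,90+y/4.7);s=lambda x,y:(190+(x-400)/3.76,210+y/3.76)
print("nut",ray("top",t(220,196),.16),ray("scene",s(560,163),.16))
print("knob",ray("top",t(298,373),.175),ray("scene",s(455,36),.175))
for c in[(60,113),(316,124),(310,422),(50,412)]:print("pl",ray("top",t(*c),.012))
for c in[(435,172),(630,115),(716,347),(500,420)]:print("pls",ray("scene",s(*c),.012))
E
```

```text
nut [ 0.610404   -0.05188779  0.16      ] [ 0.6159296  -0.04985437  0.16      ]
knob [ 0.51675727 -0.08798577  0.175     ] [ 0.52004504 -0.08552936  0.175     ]
pl [0.70213617 0.02087712 0.012     ]
pl [ 0.69810717 -0.13064084  0.012     ]
pl [ 0.51930119 -0.12554895  0.012     ]
pl [0.52266515 0.02517626 0.012     ]
pls [ 0.52382769 -0.11958452  0.012     ]
pls [0.52879734 0.02559349 0.012     ]
pls [0.70740378 0.02087284 0.012     ]
pls [ 0.70328396 -0.12534014  0.012     ]
```

>>> send_rows(targets="-505 -402 -30 -25.9 90;-505 -402 -30 -25.9 90;-505 -402 -30 -25.9 90;-505 -402 -30 -25.9 90;-505 -402 -30 -25.9 90;-505 -402 -30 -25.9 90;-505 -402 -30 -25.9 90;-505 -402 -30 -25.9 90;-505 -402 -30 -25.9 90;-505 -402 -30 -25.9 90;-505 -402 -30 -25.9 90;-505 -402 -30 -25.9 90;-505 -402 -30 -25.9 90;-505 -402 -30 -25.9 90;-505 -402 -30 -25.9 90;-505 -402 -30 -25.9 90;-505 -402 -30 -25.9 90;-505 -402 -30 -25.9 90", newtons=50)

```text
time: 2.35
ee_pos: [0.5189, -0.0873, 0.2613]
tcp_rot: [-180.0, 0.0, -180.0]
wrist_force: [-0.1, -0.6, 0.0]
opening: 0.0553
grasp_force: 0.0
```

```bash
python3 - <<'E'
from h import *
from workcell import bot,camera
import cv2,pickle
o=bot.get_obs();a=camera("wrist");cv2.imwrite("pics/w1.png",cv2.resize(a,(768,576)));pickle.dump(o,open("o1.pkl","wb"))
for k in("time","q","ee_pos","tcp_rot","wrist_force","opening"):print(k,o[k])
E
```

```text
time 2.35
q [-9.54506189e+00  2.46968605e+00  1.08022187e+01  9.83299356e+01
 -2.06872614e-04 -9.56396528e+00]
ee_pos [ 0.5189284  -0.08725949  0.26131219]
tcp_rot [-1.79999365e+02  2.52657146e-03 -1.79981097e+02]
wrist_force [-0.10666377 -0.58419838  0.00642564]
opening 0.05528850180685475
```

View pics/w1.png

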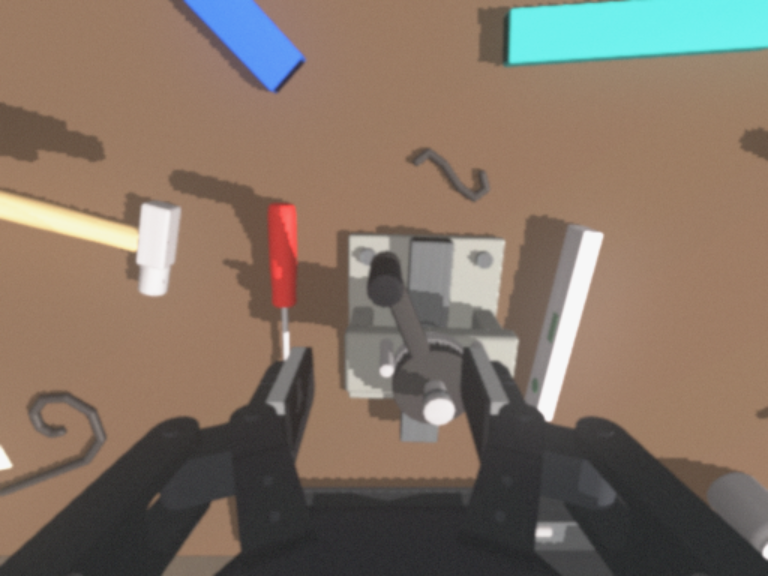

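The wrist view shows the knob top centre at (386,290) and the nut top at (439,410), in enlarged pixels. The tube and the posts are also visible, with the lever between the posts.

```bash
python3 - <<'E'
from h import *
import pickle;o=pickle.load(open("o1.pkl","rb"))
f=lambda x,y:(x/1.5,y/1.5)
for kz in(.175,.180):print("knob",ray("wrist",f(386,290),kz,o))
print("nut",ray("wrist",f(439,410),.16,o))
for c in[(349,236),(504,239)]:print(ray("wrist",f(*c),.012,o))
E
```

```text
knob [ 0.52047773 -0.08771865  0.175     ]
knob [ 0.51870326 -0.08770612  0.18      ]
nut [ 0.61311908 -0.0515513   0.16      ]
[ 0.52357838 -0.12338229  0.012     ]
[0.52663603 0.02491877 0.012     ]
```

>>> send_rows(targets="-1 0 -0 0 90;-1 0 30 0 90;-1 0 60 0 90;-1 0 90 0 90;-1 0 110 0 90;-1 0 120 0 90;-1 0 126 0 90;-1 0 126 0 90;-1 0 126 0 150;-1 0 126 0 255;-1 0 126 0 255;-1 0 126 0 255;-1 0 126 0 255;-1 0 126 0 255;-1 0 126 0 255", newtons=50)

```text
time: 4.28
ee_pos: [0.5201, -0.0873, 0.1354]
tcp_rot: [180.0, 0.0, -180.0]
wrist_force: [1.5, 1.1, 2.8]
opening: 0.021
grasp_force: 48.8
```

>>> send_rows(targets="0.9 2.4 0 0 255;1.7 4.7 0 0 255;2.5 7.1 0 0 255;3.2 9.5 0 0 255;3.8 11.9 0 0 255;4.4 14.3 0 0 255;4.4 14.3 0 0 255")

```text
time: 5.15
ee_pos: [0.516, -0.0738, 0.1355]
tcp_rot: [-179.9, 0.1, 180.0]
wrist_force: [3.3, -4.9, 2.9]
opening: 0.021
grasp_force: 48.9
```

```bash
cat >> h.py <<'E'
def arc(a0,alphas,ahead=0,th0=0,turn=True,C0=None):
    """tool-frame shifts (mm), knob centre path on the 100 mm arc, tool yaw at call start turned th0 clockwise from -x/+y; ahead = mm beyond centre (now, then)"""
    p=lambda a,h:np.array([100*np.cos(a)+h*np.sin(a),-100*np.sin(a)+h*np.cos(a)])
    c,s=np.cos(th0),np.sin(th0);M=np.array([[c,-s],[s,c]]).T
    h0,h1=ahead if np.ndim(ahead) else (ahead,ahead)
    for a in alphas:
        v=M@(p(a,h1)-p(a0,h0)); print("%.1f %.1f 0 %.1f"%(*v,np.degrees(-a-th0) if turn else 0),end="; ")
    print()
E
python3 - <<'E'
from h import *
arc(.22,np.linspace(.17,-.73,19),(0,3))
E
```

```text
1.5 7.9 0 -9.7; 2.1 12.8 0 -6.9; 2.4 17.8 0 -4.0; 2.5 22.8 0 -1.1; 2.3 27.8 0 1.7; 1.9 32.8 0 4.6; 1.2 37.8 0 7.4; 0.3 42.7 0 10.3; -0.9 47.5 0 13.2; -2.3 52.3 0 16.0; -4.0 57.1 0 18.9; -5.8 61.7 0 21.8; -7.9 66.2 0 24.6; -10.3 70.7 0 27.5; -12.8 75.0 0 30.4; -15.6 79.1 0 33.2; -18.6 83.2 0 36.1; -21.7 87.0 0 39.0; -25.1 90.7 0 41.8;
```

>>> send_rows(targets="0 0 0 0 174;0 0 0 0 174;0 0 0 -6 174;1.5 5 0 -9.7 174;1.5 7.9 0 -9.7 174;2.1 12.8 0 -6.9 174; 2.4 17.8 0 -4.0 174; 2.5 22.8 0 -1.1 174; 2.3 27.8 0 1.7 174; 1.9 32.8 0 4.6 174; 1.2 37.8 0 7.4 174; 0.3 42.7 0 10.3 174; -0.9 47.5 0 13.2 174")

```text
time: 6.78
ee_pos: [0.5157, -0.0265, 0.1348]
tcp_rot: [-179.8, -0.1, 166.7]
wrist_force: [-1.5, -6.9, 0.5]
opening: 0.027
grasp_force: 3.9
```

```bash
python3 - <<'E'
from workcell import bot
o=bot.get_obs();print(o["ee_pos"],o["tcp_rot"],o["wrist_force"],o["opening"])
E
```

```text
[ 0.51573798 -0.02646608  0.13481505] [-1.79838590e+02 -6.63365304e-02  1.66669398e+02] [-1.49299079 -6.93713138  0.53107875] 0.02699638805021256
```

```bash
python3 - <<'E'
from h import *
arc(-.23,np.linspace(-.28,-.83,12),(3,3),.23)
E
```

```text
-0.3 5.0 0 2.9; -0.8 10.0 0 5.7; -1.6 14.9 0 8.6; -2.6 19.8 0 11.5; -3.9 24.6 0 14.3; -5.4 29.4 0 17.2; -7.1 34.1 0 20.1; -9.1 38.7 0 22.9; -11.3 43.2 0 25.8; -13.7 47.6 0 28.6; -16.3 51.8 0 31.5; -19.2 55.9 0 34.4;
```

>>> send_rows(targets="-0.3 5.0 0 2.9 174; -0.8 10.0 0 5.7 174; -1.6 14.9 0 8.6 174; -2.6 19.8 0 11.5 174; -3.9 24.6 0 14.3 174; -5.4 29.4 0 17.2 174; -7.1 34.1 0 20.1 174; -9.1 38.7 0 22.9 174; -10.2 40.9 0 24.3 174; -11.3 43.2 0 25.8 174;-12 44.3 0 26.5 174;-12.4 45.0 0 27 174;-12.4 45 0 27 174")

```text
time: 8.4
ee_pos: [0.5374, 0.0147, 0.1346]
tcp_rot: [-179.8, -0.1, 139.8]
wrist_force: [-4.8, -6.1, 1.5]
opening: 0.0269
grasp_force: 3.5
```

>>> send_rows(targets="0 1.5 0 1 174;-0.1 3 0 2 174;-0.2 4.5 0 2.8 174;-0.3 6 0 3.6 174;-0.5 7.5 0 4.4 174")

```text
time: 9.02
ee_pos: [0.5425, 0.0201, 0.1346]
tcp_rot: [-179.8, -0.1, 135.4]
wrist_force: [-5.5, -5.2, 0.9]
opening: 0.0269
grasp_force: 3.8
```

>>> send_rows(targets="-0.1 1.2 0 0.6 174;-0.2 2.4 0 1.2 174;-0.3 3.6 0 1.8 174;-0.4 4.8 0 2.4 174")

```text
time: 9.52
ee_pos: [0.545, 0.0224, 0.1344]
tcp_rot: [-179.6, -0.1, 132.9]
wrist_force: [-11.6, -11.3, 4.4]
opening: 0.0269
grasp_force: 8.5
```

>>> send_rows(targets="0 -3 0 0 174;0 -6 0 0 174;0 -6 0 0 255;0 -6 0 0 255;0 -6 0 0 255;0 -6 0 0 255", newtons=60)

```text
time: 10.28
ee_pos: [0.5425, 0.0195, 0.1351]
tcp_rot: [-179.9, -0.0, 133.0]
wrist_force: [-3.6, -3.5, 2.2]
opening: 0.0211
grasp_force: 58.5
```

>>> send_rows(targets="0 -0.8 0 0 255;0 -1 0 0 255;0 -1 -2 0 255;0 -1 -4 0 255;0 -1 -6 0 255;0 -1 -8 0 255;0 -1 -10 0 255;0 -1 -11 0 255;0 -1 -11 0 255")

```text
time: 11.4
ee_pos: [0.5425, 0.0192, 0.1462]
tcp_rot: [-180.0, -0.0, 133.0]
wrist_force: [0.4, -4.3, -8.5]
opening: 0.0207
grasp_force: 58.9
```

```bash
python3 - <<'E'
from h import *
arc(-.783,np.linspace(-.71,.5,17),0,.82)
E
```

```text
-0.5 -7.3 0 -6.3; -1.6 -14.8 0 -10.6; -3.3 -22.1 0 -15.0; -5.6 -29.4 0 -19.3; -8.3 -36.4 0 -23.6; -11.6 -43.2 0 -28.0; -15.4 -49.7 0 -32.3; -19.7 -56.0 0 -36.6; -24.4 -61.9 0 -41.0; -29.6 -67.4 0 -45.3; -35.2 -72.5 0 -49.6; -41.1 -77.2 0 -54.0; -47.4 -81.4 0 -58.3; -54.0 -85.1 0 -62.6; -60.8 -88.3 0 -67.0; -67.9 -91.0 0 -71.3; -75.1 -93.2 0 -75.6;
```

>>> send_rows(targets="-0.5 -7.3 0 -6.3 255; -1.6 -14.8 0 -10.6 255; -3.3 -22.1 0 -15.0 255; -5.6 -29.4 0 -19.3 255; -8.3 -36.4 0 -23.6 255; -11.6 -43.2 0 -28.0 255; -15.4 -49.7 0 -32.3 255; -19.7 -56.0 0 -36.6 255; -24.4 -61.9 0 -41.0 255; -29.6 -67.4 0 -45.3 255; -35.2 -72.5 0 -49.6 255; -41.1 -77.2 0 -54.0 255; -47.4 -81.4 0 -58.3 255; -54.0 -85.1 0 -62.6 255; -60.8 -88.3 0 -67.0 255; -67.9 -91.0 0 -71.3 255; -75.1 -93.2 0 -75.6 255;-75.1 -93.2 0 -75.6 255")

```text
time: 13.65
ee_pos: [0.5251, -0.0995, 0.1459]
tcp_rot: [180.0, -0.1, -151.4]
wrist_force: [-2.9, -2.9, -8.9]
opening: 0.0208
grasp_force: 58.9
```

>>> send_rows(targets="0 0 3 0 255;0 0 6 0 255;0 0 9 0 255;0 0 11 0 255;0 0 11 0 255;0 0 11 0 255")

```text
time: 14.4
ee_pos: [0.525, -0.0992, 0.136]
tcp_rot: [-180.0, -0.0, -151.5]
wrist_force: [-7.9, -3.4, -2.5]
opening: 0.0205
grasp_force: 59.5
```

>>> send_rows(targets="0 0 0 0 200;0 0 0 0 174;0 0 0 0 174;0 0 0 0 174")

```text
time: 14.9
ee_pos: [0.5262, -0.099, 0.1359]
tcp_rot: [-180.0, 0.1, -151.4]
wrist_force: [0.2, -0.6, 0.5]
opening: 0.0272
grasp_force: 0.0
```

```bash
python3 - <<'E'
from h import *
from workcell import bot,camera
import cv2
o=bot.get_obs();print(o["ee_pos"],o["wrist_force"],o["time"])
b=camera("scene")[205:300,190:285]
cv2.imwrite("pics/c2.png",cv2.resize(b,(570,570),interpolation=cv2.INTER_CUBIC))
arc(.5,np.linspace(.46,-.1,15),(0,3),-.5)
E
```

```text
[ 0.52615593 -0.09902194  0.13594433] [ 0.20382487 -0.56735189  0.45454342] 14.9
-0.2 7.0 0 2.3; -0.6 11.0 0 4.6; -1.1 14.9 0 6.9; -1.8 18.9 0 9.2; -2.6 22.8 0 11.5; -3.6 26.7 0 13.8; -4.7 30.5 0 16.0; -6.0 34.3 0 18.3; -7.5 38.0 0 20.6; -9.1 41.7 0 22.9; -10.8 45.3 0 25.2; -12.7 48.8 0 27.5; -14.7 52.3 0 29.8; -16.9 55.7 0 32.1; -19.2 58.9 0 34.4;
```

View pics/c2.png

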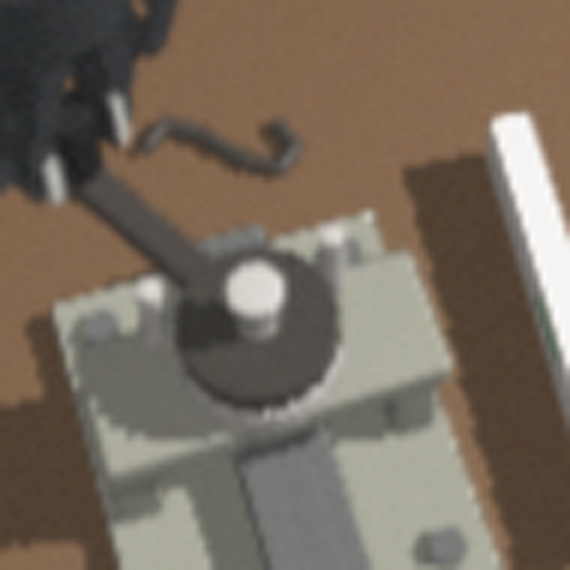

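The lever is released between the fingers with its hub low over the serrations, around (255,325) in the crop, so it appears seated. Next I push gently and check the force.

>>> send_rows(targets="0 3 0 1 174;-0.2 7.0 0 2.3 174; -0.6 11.0 0 4.6 174; -1.1 14.9 0 6.9 174; -1.8 18.9 0 9.2 174")

```text
time: 15.58
ee_pos: [0.5186, -0.0827, 0.1355]
tcp_rot: [-179.8, 0.0, -160.8]
wrist_force: [2.1, -7.5, -0.3]
opening: 0.0273
grasp_force: 3.9
```

```bash
python3 - <<'E'
from h import *
arc(.34,np.linspace(.30,-.46,20),(3,3),-.34)
E
```

```text
-0.2 4.0 0 2.3; -0.6 8.0 0 4.6; -1.1 11.9 0 6.9; -1.8 15.9 0 9.2; -2.6 19.8 0 11.5; -3.6 23.7 0 13.8; -4.7 27.5 0 16.0; -6.0 31.3 0 18.3; -7.5 35.0 0 20.6; -9.1 38.7 0 22.9; -10.8 42.3 0 25.2; -12.7 45.8 0 27.5; -14.7 49.3 0 29.8; -16.9 52.7 0 32.1; -19.2 55.9 0 34.4; -21.6 59.1 0 36.7; -24.1 62.2 0 39.0; -26.8 65.2 0 41.3; -29.6 68.1 0 43.5; -32.5 70.8 0 45.8;
```

>>> send_rows(targets="-0.2 4.0 0 2.3 174; -0.6 8.0 0 4.6 174; -1.1 11.9 0 6.9 174; -1.8 15.9 0 9.2 174; -2.6 19.8 0 11.5 174; -3.6 23.7 0 13.8 174")

```text
time: 16.32
ee_pos: [0.5138, -0.0592, 0.1355]
tcp_rot: [-179.9, 0.0, -174.6]
wrist_force: [1.0, -7.2, -0.4]
opening: 0.0273
grasp_force: 3.9
```

>>> send_rows(targets="-0.1 2.0 0 1.1 174;-0.2 4.0 0 2.3 174;-0.4 6 0 3.4 174; -0.6 8.0 0 4.6 174")

```text
time: 16.82
ee_pos: [0.5135, -0.0513, 0.1354]
tcp_rot: [-179.8, 0.0, -179.1]
wrist_force: [1.7, -9.2, 0.1]
opening: 0.0269
grasp_force: 4.2
```

>>> send_rows(targets="-0.1 2.0 0 1.1 174;-0.2 4.0 0 2.3 174;-0.4 6 0 3.4 174; -0.6 8.0 0 4.6 174")

```text
time: 17.32
ee_pos: [0.5138, -0.0436, 0.1354]
tcp_rot: [-179.8, 0.0, 176.2]
wrist_force: [-0.9, -10.5, 1.1]
opening: 0.0271
grasp_force: 5.1
```

>>> send_rows(targets="-0.1 1.5 0 0.9 174;-0.2 3.0 0 1.7 174;-0.3 4.5 0 2.6 174; -0.4 6.0 0 3.4 174")

```text
time: 17.82
ee_pos: [0.5145, -0.0379, 0.1354]
tcp_rot: [-179.8, 0.0, 172.8]
wrist_force: [-1.8, -12.1, 0.8]
opening: 0.0274
grasp_force: 5.7
```

>>> send_rows(targets="-0.1 1 0 0.6 174;-0.1 2.0 0 1.1 174;-0.2 3 0 1.7 174")

```text
time: 18.2
ee_pos: [0.5149, -0.035, 0.1353]
tcp_rot: [-179.8, 0.0, 171.2]
wrist_force: [-1.9, -10.9, -0.2]
opening: 0.027
grasp_force: 6.0
```

>>> send_rows(targets="-0.1 1 0 0.6 174;-0.1 2.0 0 1.1 174")

```text
time: 18.45
ee_pos: [0.5153, -0.0332, 0.1354]
tcp_rot: [-179.8, 0.0, 170.0]
wrist_force: [-1.9, -12.0, 1.7]
opening: 0.0272
grasp_force: 6.3
```

>>> send_rows(targets="-0.1 1 0 0.6 174;-0.1 2.0 0 1.1 174")

```text
time: 18.7
ee_pos: [0.5156, -0.0313, 0.1353]
tcp_rot: [-179.7, 0.0, 168.9]
wrist_force: [-2.4, -13.8, 0.7]
opening: 0.0271
grasp_force: 6.5
```

The push is about 13 N, or about 85 N of clamping. Backing off now.

>>> send_rows(targets="0 -2 0 0 174;0 -4.5 0 0 174;0 -4.5 0 0 150;0 -4.5 0 0 120;0 -4.5 0 0 90;0 -4.5 0 0 90;0 -4.5 -15 0 90;0 -4.5 -35 0 90;0 -4.5 -60 0 90;0 -4.5 -90 0 90;0 -4.5 -130 0 90;0 -4.5 -130 0 90")

```text
time: 20.2
ee_pos: [0.5162, -0.0339, 0.2694]
tcp_rot: [180.0, 0.3, 169.1]
wrist_force: [-0.4, 0.0, -0.2]
opening: 0.0553
grasp_force: 0.0
```

```bash
python3 - <<'E'
from h import *
from workcell import bot,camera
import cv2
o=bot.get_obs();print(o["ee_pos"],o["wrist_force"],o["time"],o["opening"])
a=camera("scene")[205:345,180:300];b=camera("wrist")
cv2.imwrite("pics/c3.png",np.hstack([cv2.resize(a,(343,400),interpolation=cv2.INTER_CUBIC),cv2.resize(b[100:350,120:400],(448,400))]))
E
```

```text
[ 0.51619938 -0.03385552  0.26940877] [-0.4418328   0.02803291 -0.23139778] 20.2 0.055308965564040795
```

View pics/c3.png

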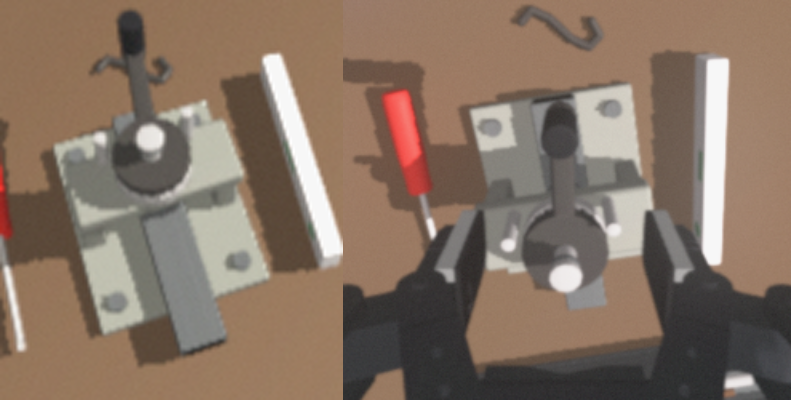

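The lever sits low on its hub and points between the posts, with the knob at (130,30) in the crop. The tube's far end is unchanged at scene (251,326), and the gripper is clear. Handing in.

```bash
python3 -c "
from workcell import ticket
print(ticket.job_done())"
```

```text
the job is handed in; nothing more can be done
None
```

The job is handed in at about 20 s: the tube is clamped in two strokes with a final push of about 13 N, which by the given figures is about 85 N of clamping force. The lever looks seated in its serrations, the tube has not moved and the gripper is clear.

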